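Plug and close a two-part casting mould

TASK

Pick up the upper mould half by its rib and push its two vent plugs home against the upright face of the bench stop: first the plug in its long side, then turn the mould half and push in the plug in its end. Then set it over the two dowels of the lower half, which fit only one way round, and press it down against the sprung pad until the halves meet; finish while still gripping it by the rib and holding the pair pressed shut. Leave the other things on the bench where they are.

Things in the scene. Friction and masses are not known exactly. Their poses are not given: they have to be found in the camera images.
- cover_grip (a point): Centre of the grip rib on top of the loose upper mould half: a block 50 (x) x 22 (y) x 34 mm high; pinch it across its 22 mm. The point is 37 mm above the half's underside, 17 mm above the plate's top. Axes: x towards the end that has a vent plug, y towards the long side that has the other plug, z up.
- side_tip (a point): Where the outer end of the fully drawn-out plug in the upper half's +y long side lies: 40 mm from the rib centre along +y, 10 mm above the underside. The plug is a 10 mm steel pin and stands out up to 8 mm from the plate's side.
- end_tip (a point): Where the outer end of the fully drawn-out plug in the upper half's +x end lies: 56 mm from the rib centre along +x, 10 mm above the underside. The plug is a 10 mm steel pin and stands out up to 8 mm from the plate's end.
- side_plug (a joint): How far the plug in the long side is pushed in, m: 0 drawn out, 0.007 home (1 mm still stands out). About 3 N of friction; it stays where it is left.
- end_plug (a joint): How far the plug in the end is pushed in, m: 0 drawn out, 0.007 home (1 mm still stands out). About 3 N of friction; it stays where it is left.
- base_top (a point): Centre of the top (meeting) face of the lower mould half, 30 mm above the bench; axes match the upper half's when closed. Two 9 mm steel dowels with tapered tips stand 19 mm above this face at (+37, +20) and (-37, 0) mm in x, y; the upper half's holes go over them.
- spring_pad (a joint): White sprung pad, 31 mm across, in the middle of the lower half: it stands 5 mm above the meeting face at 0 and is flush at 0.005 m. It needs 6 N to start and 12 N to go flush (the weight of the upper half, about 3 N, counts towards that) and lifts the upper half again if it is let go.
- stop_face (a point): Middle of the upright working face of the bench stop, a dark steel angle fixed to the bench: the face is 90 mm wide (y) and 34 mm high, this point 17 mm above the bench. x points into the stop, so the face looks along -x, roughly towards the robot.
- mould_cover: The upper mould half, plain aluminium, about 0.3 kg: a plate 96 (x) x 64 (y) x 20 mm with the rib in its middle, lying flat on the bench at the start. Origin mid-underside, axes as at cover_grip. Two 12 mm holes go right through the plate at (+37, +20) and (-37, 0) mm in x, y.
- mould_base: The lower mould half, a 96 (x) x 64 (y) mm aluminium block on a dark foot 122 x 90 x 8 mm, fixed to the bench; origin on the bench under base_top.
- bench_stop: The bench stop as a whole, fixed; origin at the foot of its working face, under stop_face; the rest of it reaches 65 mm behind.
- reagent: Bystander: standing white reagent bottle with blue cap, 48 mm across, 98 mm high; origin under it.
- dropper: Bystander: standing small white bottle with red cap, 33 mm across, 72 mm high; origin under it.
- timer: Bystander: flat white timer 64 x 64 x 18 mm; origin under it.
- marker: Bystander: black marker lying along its y, 16 x 133 x 18 mm; origin under it.
- tweezers: Bystander: steel forceps lying along its y, 16 x 130 x 9 mm; origin under it.
Things that resemble listed ones, but are neither listed nor needed, are in the scene too. Leave any green look-alike of the mould_cover alone.

How it is judged:
By the outcome, as a careful person would: the job done as asked, in the order asked, and still so for the second after the job is handed in, while the arm keeps its last pose, push and grip.
It also fails if it takes over 54 s, if anything falls off the work surface, if the arm or the gripper's body presses on something with over 40 N, if the wrist force passes 120 N, or if a joint passes its speed limit or range.

ROBOT

A 6-joint arm with a two-finger parallel gripper is mounted at the origin on a cart in front of the work surface, level with it; the furniture and walls round the work are solid. World frame = base frame: x ahead of the robot, y to its left, z up, the work surface at z = 0. Lengths are in m, angles in rad, forces in N, time in s.
With the tool pointing down it reaches from about 0.35 to 0.8 m from the base axis. Payload 7.3 kg.
Tool frame: the origin (TCP) lies between the finger pads; the fingertips stand 25 mm ahead of it and the grasp point (between the pads) lies 6 mm ahead of it (r.tip_extent is the distance from the TCP to the fingertips, in m); z points along the fingers, y is the line along which they close (so a half turn about z gives the same grasp; the last joint's range is limited). The gripper opens to 85 mm and grips with 20 to 120 N. Pads are 22 mm wide; open, the fingers measure 114 mm over their backs; the gripper's body (76 mm by 85 mm) begins 54 mm behind the grasp point. The pads swing forward as they close: fully open they stand 13 mm farther back than shut.
Start: joints at [-1.313, 0.342, 1.524, -0, 1.275, -0.146], TCP at [0.206, -0.483, 0.256] pointing down, gripper open.
Joint ranges: [-2.53, 2.53], [-0.77, 2.02], [0.04, 2.7], [-1, 4.14], [0.28, 2.66], [-3.11, 3.11]. Speed limits (rad/s): [2.57, 2.57, 3.14, 3.14, 3.14, 3.14].

INTERFACE

Orientations are given as a unit quaternion [x, y, z, w].
In Python, from workcell import r, command_gripper, optics gives the robot as it stands. The module is installed in compiled form; this text tells all that it offers. Calls block until the motion is done:
- r.reach(position, orientation): joint-space move of the TCP to a pose.
- r.move_straight(position, orientation=None, speed=0.15, max_force=None): straight line of the TCP; orientation=None keeps the orientation; speed is the mean speed in m/s. With max_force (N) it stops when the force on the tool has changed by that much, and returns True; else False.
- r.movej(angles): joint-space move.
- command_gripper(opening, force=None): finger opening in m; force is the grip in N (None keeps the last); returns when the fingers have stopped.
- r.hold(seconds).
- r.solve_ik(position, orientation): joint angles nearest the present ones, or None.
- r.read_state(): the state.
- optics.get_image(name): name is "side" or "top" or "wrist"; returns (picture, depth): 420x560x3 uint8, red, green, blue; 420x560 float32, m along the optical axis (not along the pixel's ray), 0 where there is no reading.
- optics.camera_model(name): a dict with "K" (3x3 intrinsics, pixels), "R" (3x3) and "t" (3): a world point X has camera coordinates R X + t; the wrist camera has in their place "tool_from_camera" (4x4, takes a point from camera to tool coordinates, whose origin is the TCP and whose axes are the flange's). Camera axes: x right, y down, z forward; pixel columns grow to the right and rows downward; lengths in m; the calibration is good to about 2 mm. A picture is of the moment at which its call begins: read the wrist's pose just before it. camera_model takes no time and is no camera call.
A pose or a line that the arm cannot do raises r.PlanningError and nothing moves.
- r.finish_job(): hands the job in; it is judged then, once.
The state is a dict: "time_s": time; "joint_positions": joint angles; "dq": joint speeds; "tau": joint torques, N m; "eef_pos": TCP position; "eef_rot": TCP orientation; "contact_force": force on the tool from outside, world axes, zero at the start; "torque": the same for the moment, N m; "grip_width": finger opening in m; "grip_force": force on a finger pad.
Only numpy, scipy, OpenCV 4.12 (cv2) and the standard library are available. Lean on these libraries where they do the work, as an engineer would, in place of code of your own. Each camera call takes 0.05 s, during which the arm holds its last target. There are 200 camera calls.

## Working session

There is one attempt and no reset: what is moved stays moved. The work goes in short steps, each a Python script; the robot and the scene stay as the last script left them, time stands still between calls to the robot, and variables do not carry over. Pictures are saved under pics/ and viewed, at most 10 in all, crops included, and the job is handed in when it is done.

```bash
mkdir -p pics
cat > h.py <<'E'
import numpy as np, cv2
from workcell import r, command_gripper, optics
from scipy.spatial.transform import Rotation as Ro
def snap(name,fn):
    s=r.read_state(); im,d=optics.get_image(name); m=optics.camera_model(name)
    if name=="wrist":
        T=np.eye(4);T[:3,:3]=Ro.from_quat(s["eef_rot"]).as_matrix();T[:3,3]=s["eef_pos"];T=T@m["tool_from_camera"]
    else:
        T=np.eye(4);T[:3,:3]=m["R"].T;T[:3,3]=-m["R"].T@m["t"]
    np.savez("pics/"+fn+".npz",im=im,d=d,T=T,K=m["K"]); cv2.imwrite("pics/"+fn+".png",im[...,::-1]); return im,d
def cloud(fn):
    z=np.load("pics/"+fn+".npz"); d=z["d"]; v,u=np.mgrid[:d.shape[0],:d.shape[1]]
    K=z["K"]; P=np.stack([(u-K[0,2])/K[0,0]*d,(v-K[1,2])/K[1,1]*d,d],-1)
    W=P@z["T"][:3,:3].T+z["T"][:3,3]; W[d==0]=np.nan; return z["im"],W
def onplane(fn,px,h):
    z=np.load("pics/"+fn+".npz"); px=np.atleast_2d(px).astype(float)
    ray=np.c_[px,np.ones(len(px))]@np.linalg.inv(z["K"]).T@z["T"][:3,:3].T; o=z["T"][:3,3]
    return o+ray*((h-o[2])/ray[:,2])[:,None]
def down(yaw):  # tool z down, tool y (closing) at yaw+90deg
    return (Ro.from_euler("z",yaw)*Ro.from_euler("x",np.pi)).as_quat()
E
python3 - <<'E'
from h import *
snap("top","top0");snap("side","side0")
s=r.read_state();print(s["time_s"],s["eef_rot"],s["grip_width"])
print(optics.camera_model("wrist"))
for n in("top0","side0"):
    z=np.load(f"pics/{n}.npz");print(z["T"].round(3),z["K"].round(1))
E
```

```text
0.1 [ 9.79683232e-01  2.00549958e-01 -4.56991387e-05 -6.90293808e-04] 0.08530450568860189
{'K': array([[372.71642385,   0.        , 283.7491967 ],
       [  0.        , 372.71642385, 213.11549459],
       [  0.        ,   0.        ,   1.        ]]), 'tool_from_camera': array([[ 5.61270225e-04, -9.49411538e-01, -3.14034101e-01,
         8.09211133e-02],
       [ 9.99999840e-01,  5.56472513e-04,  1.04920805e-04,
         4.41591476e-04],
       [ 7.51383224e-05, -3.14034110e-01,  9.49411698e-01,
        -1.17828552e-01],
       [ 0.00000000e+00,  0.00000000e+00,  0.00000000e+00,
         1.00000000e+00]])}
[[ 2.700e-02 -9.770e-01  2.090e-01  2.220e-01]
 [-1.000e+00 -2.600e-02  6.000e-03 -6.000e-03]
 [-1.000e-03 -2.100e-01 -9.780e-01  1.517e+00]
 [ 0.000e+00  0.000e+00  0.000e+00  1.000e+00]] [[501.5   0.  273.6]
 [  0.  501.5 212.2]
 [  0.    0.    1. ]]
[[-0.944 -0.187  0.272  0.127]
 [-0.329  0.485 -0.81   1.246]
 [ 0.02  -0.854 -0.52   0.89 ]
 [ 0.     0.     0.     1.   ]] [[540.3   0.  277.7]
 [  0.  540.3 205.2]
 [  0.    0.    1. ]]
```

View pics/top0.png

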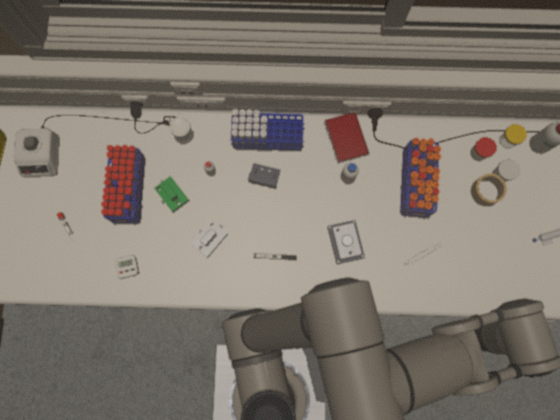

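View pics/side0.png

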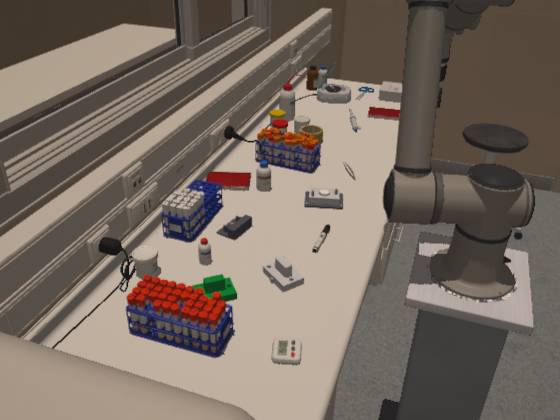

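The top view shows the cover at about (210,239), the lower half at (346,241), the stop at (264,175) and the green look-alike at (172,194). I'll convert these to positions and take closer views with the wrist camera.

Run:
```python
from h import *
c=onplane("top0",[210,239],.03)[0];b=onplane("top0",[346,241],.03)[0];s=onplane("top0",[264,175],.02)[0]
print(c,b,s)
Tc=optics.camera_model("wrist")["tool_from_camera"]
def look(p,fn,h=.24):
    # camera sits at tool +x 0.081, tilted toward -x ; view axis hits about tool x=0.081-0.33*(h+.118)
    yaw=0.0
    q=down(yaw);R=Ro.from_quat(q).as_matrix()
    off=R@np.array([0.081-0.33*(h+.118-.02),0,0])
    r.reach([p[0]-off[0],p[1]-off[1],h],q)
    snap("wrist",fn)
    print(r.read_state()["time_s"],r.read_state()["joint_positions"].round(2) if hasattr(r.read_state()["joint_positions"],'round') else r.read_state()["joint_positions"])
look(b,"wb");look((c+s)/2,"wc",.3)
a=cv2.imread("pics/wb.png");d=cv2.imread("pics/wc.png")
cv2.imwrite("pics/both.png",np.hstack([cv2.resize(a,(400,300)),cv2.resize(d,(400,300))]))
```

```text
[0.45313212 0.19235878 0.03      ] [ 0.45809525 -0.21515805  0.03      ] [0.65972761 0.03702628 0.02      ]
1.6 [-0.56  0.37  1.53 -0.    1.24  1.01]
2.9833 [ 0.06  0.49  1.17 -0.    1.48  1.63]
```

View pics/wb.png

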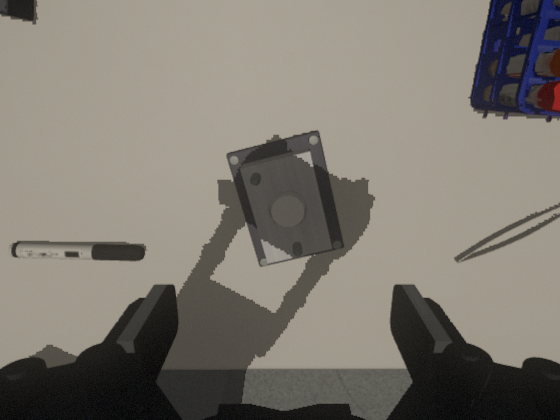

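View pics/wc.png

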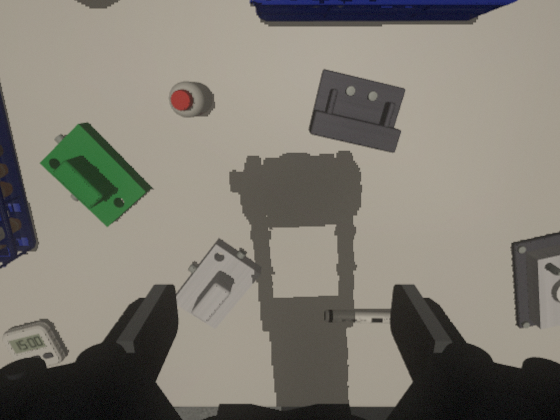

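The first wrist view shows the lower half with dowel tips at about (255,179) and (297,247) and the pad at (288,211). The second shows the stop, whose front-face edge runs (311,130)–(397,150), and the cover at about (217,283). Next I'll fit the poses from depth and zoom in on the cover.

Run:
```python
from h import *
def rect(fn,x0,x1,y0,y1,zl,zh,erode=0):
    im,W=cloud(fn); m=(W[...,2]>zl)&(W[...,2]<zh); m[:y0]=0;m[y1:]=0;m[:,:x0]=0;m[:,x1:]=0
    n,l,st,_=cv2.connectedComponentsWithStats(m.astype(np.uint8)); k=1+np.argmax(st[1:,4]); P=W[l==k]
    (c,wh,a)=cv2.minAreaRect((P[:,:2]*1000).astype(np.float32)); print(fn,len(P),np.array(c).round(1),np.array(wh).round(1),round(a,1),"z",np.median(P[:,2]).round(4),cv2.boxPoints((c,wh,a)).round(0).tolist()); return P
print("base block");rect("wb",200,380,120,290,.024,.034)
print("pad");rect("wb",260,315,185,240,.0335,.042)
im,W=cloud("wb");
for (u0,u1,v0,v1) in((235,275,160,200),(280,315,230,270)):
    Z=W[v0:v1,u0:u1].reshape(-1,3);Z=Z[Z[:,2]>.042];print("dowel",len(Z),np.median(Z,0).round(4),Z.min(0).round(3),Z.max(0).round(3))
print("stop");rect("wc",300,420,60,160,.028,.045);rect("wc",300,420,60,160,.004,.05)
print("cover plate");rect("wc",170,270,230,340,.010,.027); print("rib");rect("wc",170,270,230,340,.045,.062)
a=cv2.imread("pics/wc.png")[220:340,155:285];b=cv2.imread("pics/wc.png")[60:165,295:415]
c=cv2.imread("pics/wb.png")[120:280,215:355]
cv2.imwrite("pics/z1.png",np.hstack([cv2.resize(x,(400,400*x.shape[0]//x.shape[1]),interpolation=cv2.INTER_CUBIC)[:345] for x in(a,b)]))
```

```text
base block
wb 5705 [ 463.7 -219.2] [96.9 64.3] 14.1 z 0.0302 [[409.0, -200.0], [425.0, -262.0], [518.0, -239.0], [503.0, -176.0]]
pad
wb 830 [ 464.1 -219.2] [29.8 30.1] 72.4 z 0.0352 [[445.0, -229.0], [474.0, -238.0], [483.0, -210.0], [454.0, -200.0]]
dowel 80 [ 0.496  -0.1911  0.0467] [ 0.492 -0.195  0.043] [ 0.499 -0.187  0.051]
dowel 73 [ 0.4299 -0.2283  0.0464] [ 0.425 -0.232  0.042] [ 0.433 -0.225  0.051]
stop
wc 2266 [658.   38.1] [90. 47.] 77.4 z 0.0341 [[625.0, -1.0], [671.0, -11.0], [691.0, 77.0], [645.0, 87.0]]
wc 5648 [666.9  36.2] [90.1 65.1] 77.4 z 0.0082 [[625.0, -1.0], [689.0, -15.0], [708.0, 73.0], [645.0, 87.0]]
cover plate
wc 2963 [465.7 196.9] [ 71.7 103.7] 52.3 z 0.0201 [[403.0, 200.0], [485.0, 137.0], [529.0, 193.0], [447.0, 257.0]]
rib
wc 844 [461.6 195.4] [22.3 50.5] 52.7 z 0.0538 [[435.0, 202.0], [475.0, 171.0], [488.0, 189.0], [448.0, 220.0]]
```

View pics/z1.png

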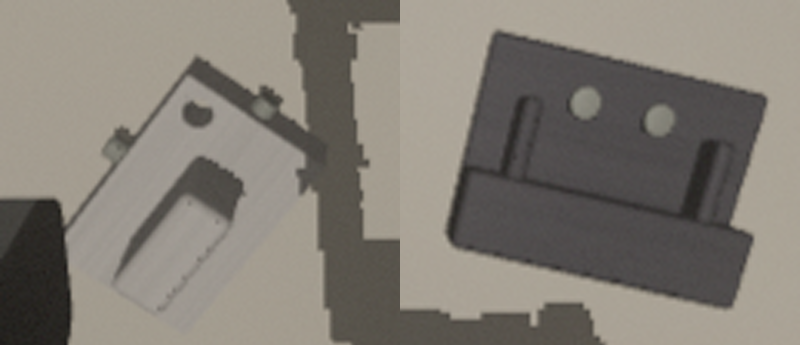

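The cover yaw is about -37.5° and its end plug points up-right in the picture, which is +x. The side plug points up-left, which is +y. The stop face yaw is -12.6° and the base yaw is 14.1°. I'll take a second look at base and cover with the wrist turned by a half turn, to cancel camera bias.

```bash
cat >> h.py <<'E'
def look(p,fn,yaw,h=.24):
    q=down(yaw);off=Ro.from_quat(q).as_matrix()@np.array([0.081-0.33*(h+.118-.02),0,0])
    r.reach([p[0]-off[0],p[1]-off[1],h],q); r.hold(.15); snap("wrist",fn)
def rect(fn,c0,rad,zl,zh):
    im,W=cloud(fn); m=(W[...,2]>zl)&(W[...,2]<zh)&(np.hypot(W[...,0]-c0[0],W[...,1]-c0[1])<rad)
    n,l,st,_=cv2.connectedComponentsWithStats(m.astype(np.uint8)); k=1+np.argmax(st[1:,4]); P=W[l==k]
    c,wh,a=cv2.minAreaRect((P[:,:2]*1000).astype(np.float32)); print(fn,len(P),np.array(c).round(1),np.array(wh).round(1),round(a,1),"z",np.median(P[:,2]).round(4)); return P
E
python3 - <<'E'
from h import *
print(r.tip_extent)
look([.4638,-.2192],"wb2",np.radians(194.1)); look([.461,.196],"wc2",np.radians(142.5),.26)
for f in("wb","wb2"):
    c=[.464,-.2192];rect(f,c,.075,.024,.034);rect(f,c,.02,.0335,.042)
    im,W=cloud(f)
    for d in([.496,-.191],[.429,-.2283]):
        Z=W[(W[...,2]>.042)&(np.hypot(W[...,0]-d[0],W[...,1]-d[1])<.012)];print(" dowel",len(Z),(1000*np.median(Z,0)).round(1))
for f in("wc","wc2"): rect(f,[.461,.196],.075,.010,.027);rect(f,[.461,.196],.04,.045,.062)
print(r.read_state()["time_s"])
E
```

```text
0.025
wb 5705 [ 463.7 -219.2] [96.9 64.3] 14.1 z 0.0302
wb 830 [ 464.1 -219.2] [29.8 30.1] 72.4 z 0.0352
 dowel 1647 [ 505.3 -188.   294.1]
 dowel 73 [ 429.9 -228.3   46.4]
wb2 5619 [ 464.2 -219.6] [96.  64.1] 14.3 z 0.0305
wb2 821 [ 464.2 -219.5] [29.9 29.6] 31.7 z 0.0355
 dowel 72 [ 493.6 -191.9   46.4]
 dowel 1349 [ 424.8 -229.3  290.4]
wc 2963 [465.7 196.9] [ 71.7 103.7] 52.3 z 0.0201
wc 844 [461.6 195.4] [22.3 50.5] 52.7 z 0.0538
wc2 4444 [465.9 196.5] [ 71.4 102.4] 52.4 z 0.0204
wc2 1243 [460.9 195.4] [21.7 49.8] 52.9 z 0.0542
8.4167
```

```bash
cat >> h.py <<'E'
rad=np.radians; Y=rad(142.6); G=np.array([.461,.1955]); ZT=.048
F=np.array([.635,.043]); N=np.array([np.cos(rad(-12.6)),np.sin(rad(-12.6))])
E
python3 - <<'E'
from h import *
q=down(Y)
r.reach([*G,.12],q); r.move_straight([*G,ZT+.0005],speed=.1,max_force=15)
command_gripper(0.0,100)
s=r.read_state();print(s["grip_width"],s["grip_force"],s["eef_pos"])
r.move_straight([*G,.12],speed=.12)
q1=down(rad(77.4)); p=F-.055*N
r.reach([*p,.12],q1); r.move_straight([*p,ZT+.008],speed=.12)
s=r.read_state();print(s["grip_width"],s["contact_force"],s["eef_pos"],s["time_s"])
snap("side","held");im=cv2.imread("pics/held.png")[120:320,150:420];cv2.imwrite("pics/heldz.png",cv2.resize(im,None,fx=2.9,fy=2.9,interpolation=2))
E
```

```text
0.020543637757257354 98.66100311279297 [0.46121492 0.1956048  0.04890224]
0.020874297638677076 [ 0.35714662  0.3902998  -2.46708251] [0.58162765 0.05546557 0.056558  ] 12.7833
```

View pics/heldz.png

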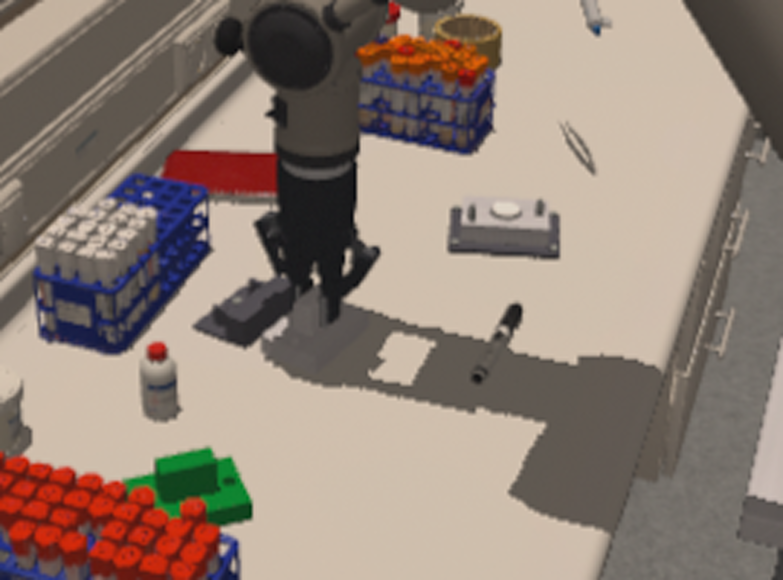

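The cover is held level with its side plug towards the stop, clear of the bench. Now the side push.

Run:
```python
from h import *
def rep(l):
    s=r.read_state();p=np.array(s["eef_pos"]);print(l,"dist to face mm",round(1000*(F-p[:2])@N,2),"lat",round(1000*(F-p[:2])@[-N[1],N[0]],2),"z",p[2].round(4),np.array(s["contact_force"]).round(1),"w",round(s["grip_width"],4),s["time_s"])
rep("start")
z=ZT+.008
print(r.move_straight([*(F-.036*N),z],speed=.02,max_force=15)); rep("mid")
print(r.move_straight([*(F-.028*N),z],speed=.01,max_force=15)); rep("pushed")
```

```text
start dist to face mm 54.49 lat -0.42 z 0.0569 [ 0.1  0.4 -3.4] w 0.0207 12.8333
False
mid dist to face mm 36.4 lat 0.05 z 0.0557 [-3.8  0.6 -2.3] w 0.0206 13.9333
True
pushed dist to face mm 33.26 lat 0.15 z 0.0547 [ 0.1 -0.7 -1.7] w 0.0205 14.6
```

Run:
```python
from h import *
def rep(l):
    s=r.read_state();p=np.array(s["eef_pos"]);print(l,"dist",round(1000*(F-p[:2])@N,2),"z",p[2].round(4),np.array(s["contact_force"]).round(1),"w",round(s["grip_width"],4),s["time_s"])
z=ZT+.008
print(r.move_straight([*(F-.026*N),z],speed=.01,max_force=25)); rep("again")
r.move_straight([*(F-.06*N),z+.02],speed=.1)
p=F-.070*N; q=down(rad(167.4))
r.reach([*p,ZT+.03],q); r.move_straight([*p,z],speed=.08); rep("turned")
print(r.move_straight([*(F-.053*N),z],speed=.02,max_force=15)); rep("mid")
print(r.move_straight([*(F-.042*N),z],speed=.01,max_force=15)); rep("pushed")
print(r.move_straight([*(F-.040*N),z],speed=.01,max_force=25)); rep("again")
```

```text
False
again dist 31.59 z 0.0545 [-16.8   2.3   4.2] w 0.0206 15.6833
turned dist 70.28 z 0.0555 [ 0.4 -0.6 -3.1] w 0.0208 18.05
False
mid dist 53.48 z 0.0558 [-2.3  1.4 -2.5] w 0.0206 19.05
True
pushed dist 48.76 z 0.0547 [-0.7 -0.  -3.3] w 0.0205 19.8417
True
again dist 47.8 z 0.054 [ 0.2 -0.2 -2. ] w 0.0205 20.8167
```

```bash
cat >> h.py <<'E'
B=np.array([.464,-.2194]); QB=down(rad(194.2))
E
python3 - <<'E'
from h import *
p=F-.07*N
r.move_straight([*p,.15],speed=.15); snap("side","h2")
r.reach([*B,.15],QB); r.hold(.2); snap("wrist","h3"); snap("side","h4")
s=r.read_state();print(s["eef_pos"],s["contact_force"],s["grip_width"],s["time_s"])
im,W=cloud("h3"); P=W.reshape(-1,3)
L=np.c_[P[:,:2]-np.array(s["eef_pos"])[:2],P[:,2]-s["eef_pos"][2]]; L[:,:2]=L[:,:2]@np.array([[np.cos(rad(14.2)),-np.sin(rad(14.2))],[np.sin(rad(14.2)),np.cos(rad(14.2))]])
m=(L[:,2]>-.034)&(L[:,2]<-.018)&(abs(L[:,0])<.07)&(abs(L[:,1])<.05); Q=L[m]
A=np.c_[Q[:,:2],np.ones(len(Q))]
k=np.ones(len(Q),bool)
for _ in range(4):
    c=np.linalg.lstsq(A[k],Q[k,2],rcond=None)[0]; k=abs(A@c-Q[:,2])<.0015
print("plate plane slope deg",np.degrees(c[:2]),"z off",c[2],k.sum()); Q=Q[k]; print(Q.min(0),Q.max(0))
R=cv2.minAreaRect((Q[:,:2]*1000).astype(np.float32));print(R)
a=cv2.imread("pics/h3.png");b=cv2.imread("pics/h4.png")[80:290,240:520]
cv2.imwrite("pics/h34.png",np.hstack([cv2.resize(a,(400,300)),cv2.resize(b,(400,300))]))
E
```

```text
[ 0.4643976  -0.21874316  0.14998298] [ 0.13090116  0.04798234 -3.24788484] 0.02019834303926553 23.1083
plate plane slope deg [0.07496208 0.06864356] z off -0.028609036139190733 12837
[-0.04838462 -0.0325471  -0.0301654 ] [ 0.04789548  0.0319708  -0.02712596]
((-0.24977493286132812, -0.2854156494140625), (96.31763458251953, 64.48353576660156), 0.05432657524943352)
```

View pics/h34.png

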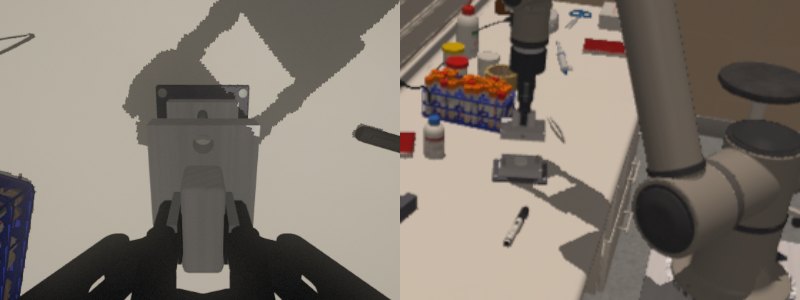

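The cover is level and centred in the grip to within 0.3 mm, and its -x hole is towards the camera, the right way round. I'll lower it over the dowels.

Run:
```python
from h import *
def rep(l):
    s=r.read_state();p=np.array(s["eef_pos"]);print(l,(1000*p).round(2),np.array(s["contact_force"]).round(1),"w",round(s["grip_width"],4),s["time_s"])
R=np.array([[np.cos(rad(14.2)),-np.sin(rad(14.2))],[np.sin(rad(14.2)),np.cos(rad(14.2))]])
T=B+R@[.00025,.00029]
r.move_straight([*T,.103],speed=.1); r.hold(.3); rep("above")
e=T-np.array(r.read_state()["eef_pos"])[:2]; print("err",1000*e)
if np.hypot(*e)>.0004: T=T+e
t=r.move_straight([*T,.088],speed=.02,max_force=12); rep(f"on dowels {t}")
if not t:
    t=r.move_straight([*T,.080],speed=.015,max_force=25); rep(f"pad {t}")
```

```text
above [ 464.4  -219.21  103.5 ] [-0.7 -0.4 -2.9] w 0.0204 24.025
err [-0.22812219  0.1510651 ]
on dowels False [ 464.24 -219.11   88.07] [ 0.7  0.5 -3.1] w 0.0209 24.925
pad False [ 464.37 -219.17   80.7 ] [-2.2  1.1  6.9] w 0.0204 25.6083
```

The dowels are in and the pad is being compressed. Now pressing shut.

Run:
```python
from h import *
T=[.4641,-.2191]
for z in(.078,.076,.074,.072,.070,.068,.066):
    r.move_straight([*T,z],speed=.01); r.hold(.2)
    s=r.read_state();print(z,(1000*np.array(s["eef_pos"])).round(2),np.array(s["contact_force"]).round(1),round(s["grip_width"],4),s["time_s"])
    if s["contact_force"][2]>25: break
r.hold(.5);s=r.read_state();print((1000*np.array(s["eef_pos"])).round(2),np.array(s["contact_force"]).round(1))
snap("side","f");snap("top","ft");im=cv2.imread("pics/f.png")[130:230,270:390];cv2.imwrite("pics/fz.png",cv2.resize(im,None,fx=5,fy=5,interpolation=2))
```

```text
0.078 [ 464.37 -219.17   78.99] [-1.7  2.2 10.4] 0.0207 26.1583
0.076 [ 464.33 -219.17   78.86] [-7.9  4.3 27.7] 0.0203 26.7083
[ 464.35 -219.17   78.87] [-7.8  4.8 27.5]
```

View pics/fz.png

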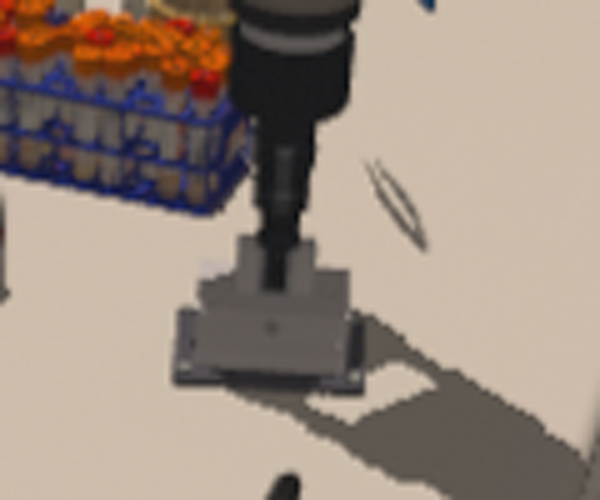

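The pair is shut: going from 10 N to 28 N of push moved it only 0.1 mm, and the rib is still gripped. Handing in.

```bash
python3 -c "
from h import *
print(r.finish_job(), r.read_state()['time_s'])"
```

```text
the job is handed in; nothing more can be done
the job is handed in; nothing more can be done
```

I pushed the side plug and then the end plug in against the stop, fitted the upper half over the dowels, and handed the job in at about 27 s with the rib still gripped and about 28 N pressing the halves shut; that both plugs are fully home rests on contact force and position, not on a close-up picture.

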